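# Set the paper stop in its notch and lock it

## Robot

A 6-joint arm with a two-finger parallel gripper is mounted at the origin on a cart in front of the work surface, level with it; the furniture and walls round the work are solid. World frame = base frame: x ahead of the robot, y to its left, z up, the work surface at z = 0. Lengths are in m, angles in rad, forces in N, time in s.
With the tool pointing down it reaches from about 0.3 to 0.775 m from the base axis. Payload 14.6 kg.
Tool frame: the origin (TCP) lies at the very end of the fingers, on their centre line; the grasp point (between the pads) lies 19 mm behind it (hold_point_z is the distance from the TCP to the grasp point, in m); z points along the fingers, y is the line along which they close (so a half turn about z gives the same grasp; the last joint's range is limited). The gripper opens to 85 mm and grips with 20 to 120 N. Pads are 22 mm wide; open, the fingers measure 114 mm over their backs; the gripper's body (76 mm by 85 mm) begins 54 mm behind the grasp point. The pads swing forward as they close: fully open they stand 13 mm farther back than shut.
Start: joints at [1.086, 0.3, 1.521, -0, 1.321, -0.067], TCP at [0.223, 0.503, 0.231] pointing down, gripper open.
Joint ranges: [-3.03, 3.03], [-0.79, 2.21], [0.23, 2.52], [-1.04, 4.18], [0, 3.07], [-2.55, 2.55]. Speed limits (rad/s): [2.22, 2.22, 2.57, 3.14, 3.14, 3.14].

## Interface

Orientations are given as a rotation vector (axis times angle).
In Python, from bench import reach, move_linear, move_joints, set_gripper, pause, solve_ik, get_image, PlanningError, job_done, current_t, current_qpos, current_dq, current_effort, current_eef_pos, current_tcp_rot, current_wrist_force, current_torque, current_opening, current_gripper_force, hold_point_z gives the robot as it stands. Calls block until the motion is done:
- reach(position, orientation): joint-space move of the TCP to a pose.
- move_linear(position, v=0.15, ori=None): straight line of the TCP; ori=None keeps the orientation; v is the mean speed in m/s.
- move_joints(angles): joint-space move.
- set_gripper(opening, force=None): opening from 0.0 (shut) to 1.0 (fully open); force is the grip in N (None keeps the last); returns when the fingers have stopped.
- pause(seconds).
- solve_ik(position, orientation): joint angles nearest the present ones, or None.
- get_image(name): name is "scene" or "top" or "wrist"; returns a dict with "frame" (400x640x3 uint8, blue, green, red), "camera_matrix" (3x3 intrinsics, pixels), "k1" (the pictures are not rectified: a ray, as slopes to the right and down, at radius r is drawn at 1 + k1 r^2 times it, then the intrinsics apply), "R" (3x3) and "t" (3): a world point X has camera coordinates R X + t; the wrist camera has in their place "mount" (4x4, takes a point from camera to tool coordinates, whose origin is the TCP and whose axes are the flange's). Camera axes: x right, y down, z forward; pixel columns grow to the right and rows downward; lengths in m; the calibration is good to about 2 mm. A picture is of the moment at which its call begins: read the wrist's pose just before it. There is no depth.
A pose or a line that the arm cannot do raises PlanningError and nothing moves.
- job_done(): hands the job in; it is judged then, once.
Readings, each from a call of its own:
- current_t(): time.
- current_qpos(): joint angles.
- current_dq(): joint speeds.
- current_effort(): joint torques, N m.
- current_eef_pos(): TCP position.
- current_tcp_rot(): TCP orientation.
- current_wrist_force(): force on the tool from outside, world axes, zero at the start.
- current_torque(): the same for the moment, N m.
- current_opening(): opening from 0.0 (shut) to 1.0 (fully open).
- current_gripper_force(): force on a finger pad.
Only numpy, scipy, OpenCV 4.12 (cv2) and the standard library are available. Lean on these libraries where they do the work, as an engineer would, in place of code of your own. Each camera call takes 0.05 s, during which the arm holds its last target. There are 200 camera calls.

## Task

Set the paper gauge on the desk: with the fingertips, push the paper stop along its guide rod to the left until its spring pin rides up the ramp of the little steel clip and drops into the clip's notch, and do not force it on past the notch. Then press the round lock knob on top of the stop fully down and leave it down. Only push and press: do not pinch the stop between the fingers, press the knob only once the pin is in the notch, and leave the glue stick, the tape measure and the oblong tin where they are.

Things in the scene. Friction and masses are not known exactly. Their poses are not given: they have to be found in the camera images.
- gauge: Paper gauge, fixed: grey board 170 x 360 x 12 mm. Origin: centre of its underside, on the desk. Its y axis is the way to push the stop (robot's left, within 0.3 rad); x points away from the robot. Steel guide rod (38 mm above the desk) along y at x = +64 mm between end blocks 48 mm high at y = +-165 mm; detent strip 12 mm wide, top 22 mm above the desk, along y at x = +36 mm.
- stop (a joint): Slide of the paper stop along the rod in m: 0 = right end, grows to the left (board +y) to 0.24; starts at 0 to 0.05. It cannot be lifted off. It drags with about 2 N on the bare strip, about 5 N up the clip's ramp; then the push drops to almost nothing as the pin falls in the notch, and rises beyond 10 N at the far wall; about 15 to 20 N forces it past.
- push_face (a point): Centre of the face to push: the right (-y) face of the stop's upright aluminium fin, which sticks out toward the robot. Axes as the board's. Fin: 12 mm thick in y, 34 mm to either side of this point in x, 14 to 50 mm above the desk (board top at 12 mm). At x > +32 mm from here the stop is a grey block 44 mm wide in y (so 16 mm farther right), top 48 mm above the desk.
- pin_foot (a point): Point on the stop under its spring pin, at the height of the strip's top (22 mm above the desk); moves with the stop, not up and down. It lies 72 mm in +x and 6 mm in +y from push_face, on the board's axes.
- notch (a point): Centre of the notch of the steel clip on the detent strip (axes as the board's, z at the strip's top). Clip: 25 mm long in y, 17 mm wide; on its right a gentle ramp 3 mm high that begins 13.5 mm before the notch, on its left a steep wall 6 mm high. It sits 0 to 80 mm left of the board's middle, differing by start. The stop is set when pin_foot is over this point along y.
- pin (a joint): Height of the spring pin in m: 0 when its tip rests on the strip or in the notch, about 0.003 at the top of the ramp, 0.006 at the top of the far wall. A 14 mm dark steel cap shows it on top of the stop, behind the lock knob; not to be touched.
- lock (a joint): Lock knob travel in m: 0 = up, 0.007 = fully down. Needs about 3 N, stays where it is left.
- lock_top (a point): Centre of the top face of the lock knob, a black disc 26 mm across on the stop's grey block, 68 mm above the desk when up (61 mm when fully down), pressed straight down. It lies 46 mm in +x and 6 mm in +y from push_face on the board's axes.
- glue_stick: Bystander: white glue stick with a red cap standing upright behind the gauge, diameter 26, 93 mm high; origin at the centre of its underside.
- tape_measure: Bystander: yellow tape measure 71 x 74 x 36 mm beyond the gauge's left end; origin under its middle.
- mint_tin: Bystander: low oblong tin with rounded corners and a teal lid, 63 x 105 x 26 mm, between the gauge and the robot; origin under its middle.

How it is judged:
By the outcome, as a careful person would: the job done as asked, in the order asked, and still so for the second after the job is handed in, with the robot touching nothing.
It also fails if it takes over 51 s, if anything falls off the work surface, if the arm or the gripper's body presses on something with over 40 N, if the wrist force passes 120 N, or if a joint passes its speed limit or range.

## Working session

There is one attempt and no reset: what is moved stays moved. The work goes in short steps, each a Python script; the robot and the scene stay as the last script left them, time stands still between calls to the robot, and variables do not carry over. Pictures are saved under pics/ and viewed, at most 10 in all, crops included, and the job is handed in when it is done.

```bash
ls; mkdir -p pics; cat > h.py <<'E'
import numpy as np, cv2
from bench import *
def ray(im,uv):
    K=np.array(im["camera_matrix"]);k=im["k1"]
    d=np.array([(uv[0]-K[0,2])/K[0,0],(uv[1]-K[1,2])/K[1,1]]);p=d.copy()
    for _ in range(20): p=d/(1+k*(p@p))
    R=np.array(im["R"]);t=np.array(im["t"])
    return -R.T@t, R.T@np.array([p[0],p[1],1])
def onplane(im,uv,z):
    o,d=ray(im,uv); return o+d*(z-o[2])/d[2]
def wrist(T=None):
    from scipy.spatial.transform import Rotation as Ro
    p=np.array(current_eef_pos());r=Ro.from_rotvec(current_tcp_rot()).as_matrix()
    im=get_image("wrist");M=np.array(im["mount"])
    Rc=r@M[:3,:3];c=p+r@M[:3,3]
    im["R"]=Rc.T;im["t"]=-Rc.T@c
    return im
def proj(im,X):
    c=np.array(im["R"])@X+np.array(im["t"]);s=c[:2]/c[2];s=s*(1+im["k1"]*(s@s));K=np.array(im["camera_matrix"])
    return s*[K[0,0],K[1,1]]+[K[0,2],K[1,2]]
def save(n,im): cv2.imwrite("pics/"+n+".png",im["frame"])
E
python3 - <<'E'
from h import *
import pickle
a=get_image("top");b=get_image("scene");save("top0",a);save("scene0",b)
pickle.dump((a,b),open("im.pkl","wb"))
for i in(a,b):
    R=np.array(i["R"]);print(-R.T@np.array(i["t"]),R[2])
print(current_tcp_rot(),current_t())
E
```

```text
pics
[0.37478625 0.09982209 1.14243151] [ 0.12987389  0.01073608 -0.99147239]
[ 0.16751555 -0.26055039  0.74937178] [ 0.41429564  0.43853604 -0.79752446]
[-6.51468877e-01 -3.07299391e+00  1.60470602e-03] 0.1
```

View pics/top0.png

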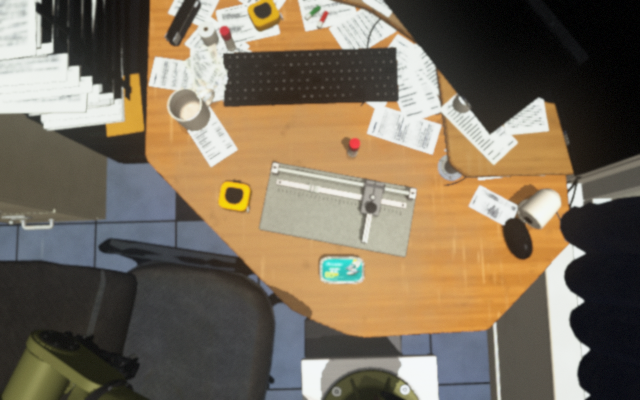

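View pics/scene0.png

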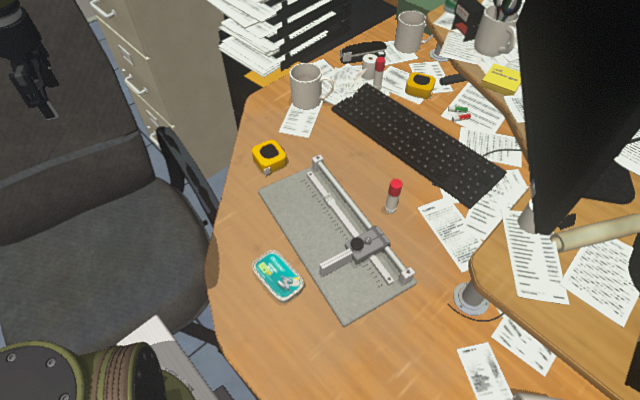

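The top view shows the board with corners near (274,161), (415,187), (406,256) and (261,229), and the stop's knob near (370,207). The tin is at (342,269). In the scene view the knob is at (357,243) and the clip is somewhere on the strip around (335,205). I'll enlarge both views.

```bash
python3 - <<'E'
from h import *
import pickle
a,b=pickle.load(open("im.pkl","rb"))
A=cv2.resize(a["frame"][150:265,250:425],None,fx=4.5,fy=4.5,interpolation=cv2.INTER_CUBIC)
cv2.imwrite("pics/topc.png",A)
B=cv2.resize(b["frame"][145:335,250:420],None,fx=3.1,fy=3.1,interpolation=cv2.INTER_CUBIC)
cv2.imwrite("pics/scc.png",B)
E
```

```text
(no output)
```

View pics/topc.png

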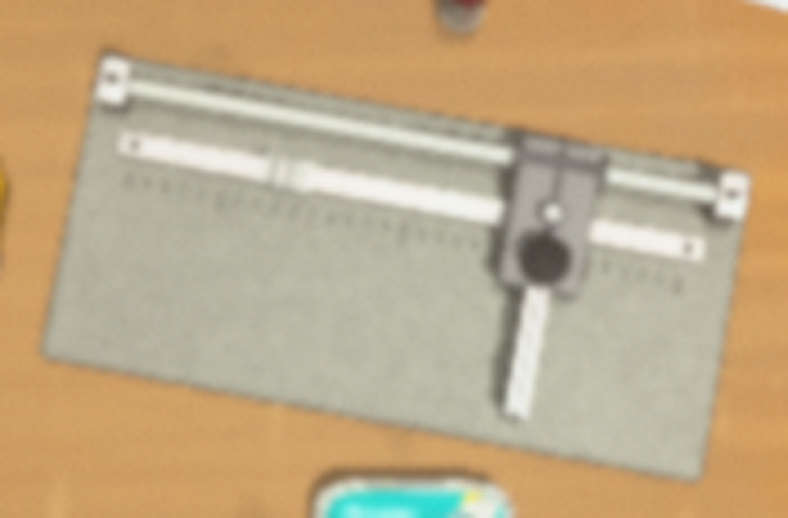

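View pics/scc.png

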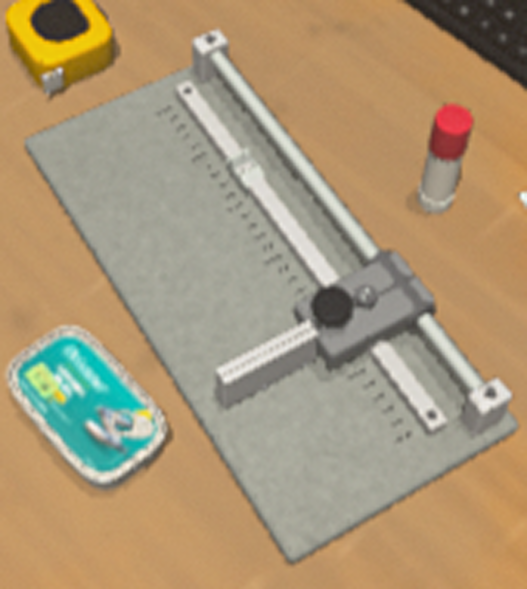

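Top crop: the clip centre is near (288,173), the knob at (545,258) and the board's near corners at (42,355) and (697,478). Scene crop: the clip is near (243,165), the knob at (332,305) and the corners at (28,146), (293,561) and (515,428).

```bash
python3 - <<'E'
from h import *
import pickle
a,b=pickle.load(open("im.pkl","rb"))
T=lambda p:np.array(p)/4.5+[250,150]
S=lambda p:np.array(p)/3.1+[250,145]
P=lambda n,v:print(n,np.round(v,4))
tl,tr=onplane(a,T((42,355)),.012),onplane(a,T((697,478)),.012)
sl,sr,sf=[onplane(b,S(p),.012) for p in((28,146),(293,561),(515,428))]
for n,v in zip("tl tr sl sr sf".split(),(tl,tr,sl,sr,sf)):P(n,v)
for d in(tl-tr,sl-sr):print(np.arctan2(-d[0],d[1]),np.linalg.norm(d))
s1,s2=onplane(a,T((134,145)),.022),onplane(a,T((688,247)),.022);d=s1-s2;print("strip",np.arctan2(-d[0],d[1]),np.linalg.norm(d))
th=(lambda d:np.arctan2(-d[0],d[1]))((tl-tr)+(sl-sr)+d)
bx=np.array([np.cos(th),np.sin(th),0]);by=np.array([-np.sin(th),np.cos(th),0])
c=(tl+tr+sl+sr)/4+bx*.085
P("th",th);P("c",c)
for n,f,t,s,z in(("knob",0,(545,258),(332,305),.068),("clip",0,(288,173),(243,165),.0235)):
    for v in(onplane(a,T(t),z),onplane(b,S(s),z)):P(n,v);P("  board",[(v-c)@bx,(v-c)@by])
im=wrist();P("mount",im["mount"]);P("K",im["camera_matrix"])
E
```

```text
tl [0.4599 0.2519 0.012 ]
tr [ 0.3853 -0.0941  0.012 ]
sl [0.4592 0.2437 0.012 ]
sr [ 0.3846 -0.0993  0.012 ]
sf [ 0.5439 -0.1337  0.012 ]
-0.2122913705777583 0.35399393383475636
-0.21440574234407656 0.35100458621973507
strip -0.21218874624556425 0.30030322335148396
th -0.213
c [0.5053 0.0576 0.012 ]
knob [ 0.4982 -0.0126  0.068 ]
  board [ 0.0079 -0.0701]
knob [ 0.4972 -0.0163  0.068 ]
  board [ 0.0076 -0.0739]
clip [0.5527 0.1178 0.0235]
  board [0.0336 0.0689]
clip [0.5546 0.1205 0.0235]
  board [0.0349 0.0719]
mount [[ 7.000e-04 -9.566e-01 -2.914e-01  7.470e-02]
 [ 1.000e+00  6.000e-04  4.000e-04  1.700e-03]
 [-2.000e-04 -2.914e-01  9.566e-01 -1.417e-01]
 [ 0.000e+00  0.000e+00  0.000e+00  1.000e+00]]
K [[296.5715   0.     318.2846]
 [  0.     296.5715 200.2845]
 [  0.       0.       1.    ]]
```

```bash
cat >> h.py <<'E'
from scipy.spatial.transform import Rotation as Ro
th=-0.213
bx=np.array([np.cos(th),np.sin(th),0]);by=np.array([-np.sin(th),np.cos(th),0]);Z=np.array([0,0,1.])
ORI=Ro.from_matrix(np.column_stack([-bx,by,-Z])).as_rotvec()
E
python3 - <<'E'
from h import *
import pickle
set_gripper(0.0)
reach([.47,.04,.13],ORI)
im=wrist();pickle.dump(im,open("w.pkl","wb"));save("w1",im)
print(current_t(),current_eef_pos(),current_wrist_force())
E
```

```text
2.9 [0.47009992 0.0406144  0.13014339] [ 0.07919395  0.04205012 -0.00146128]
```

View pics/w1.png

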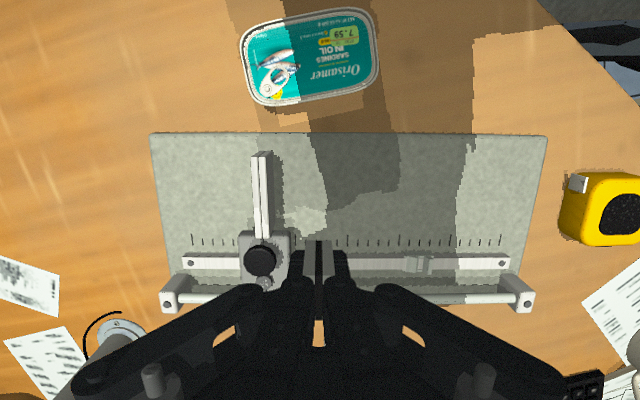

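The wrist view has the robot side at the top. The knob is near (260,260), the fin at (261,195) and the clip spans about columns 404 to 432 at row 264. I'll enlarge the knob and the clip.

```bash
python3 - <<'E'
from h import *
import pickle
im=pickle.load(open("w.pkl","rb"));f=im["frame"]
z=lambda r,c:cv2.resize(f[r:r+45,c:c+80],None,fx=10,fy=6.5,interpolation=cv2.INTER_CUBIC)
A=cv2.resize(f[245:285,385:455],None,fx=11,fy=11,interpolation=cv2.INTER_CUBIC)
cv2.imwrite("pics/w1c.png",A)
g=cv2.cvtColor(f,cv2.COLOR_BGR2GRAY)
m=((g<60)*255).astype(np.uint8)[235:290,235:290];n,l,s,c=cv2.connectedComponentsWithStats(m)
for i in range(1,n):
    if s[i,4]>100:print(s[i],c[i]+235)
print(g[262:266,396:440].mean(0).astype(int))
E
```

```text
[  9  10  33  37 806] [259.97146402 260.74069479]
[ 41  27  14  28 127] [285.7480315  281.59055118]
[  0  49  28   6 146] [248.43150685 286.7739726 ]
[160 160 159 158 156 156 157 160 159 164 156 148 147 147 148 152 153 151
 151 151 138 124 147 160 155 153 152 116 113 114 114 116 122 145 151 154
 154 154 154 157 155 156 156 156]
```

View pics/w1c.png

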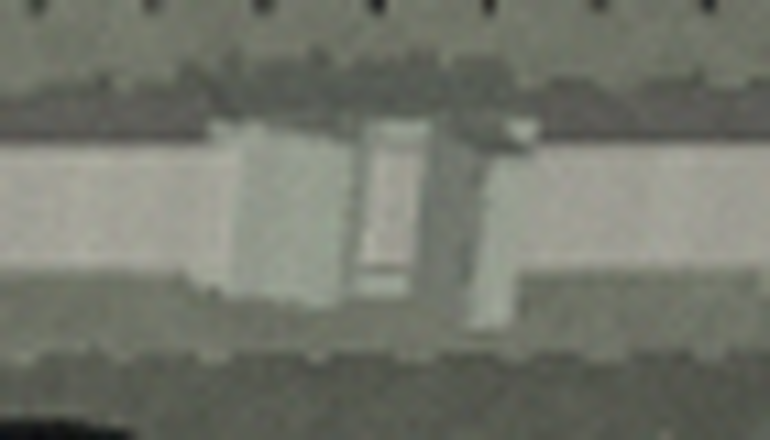

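```bash
python3 - <<'E'
from h import *
import pickle
im=pickle.load(open("w.pkl","rb"))
C=lambda p:np.array(p)/11+[385,245]
L=onplane(im,C((358,205)),.025);Rr=onplane(im,C((425,205)),.022);r0=onplane(im,C((238,205)),.022)
k=onplane(im,(259.97,260.3),.067)
print("ramp start,top,wall along by rel knob",[(v-k)@by for v in(r0,L,Rr)],"knob",k,[(v-k)@bx for v in(L,)])
sc=[onplane(im,(191,263),.022),onplane(im,(500,263),.022)];d=sc[1]-sc[0];print(np.arctan2(-d[0],d[1]),np.linalg.norm(d))
E
```

```text
ramp start,top,wall along by rel knob [np.float64(0.1290592307989937), np.float64(0.1384149851018778), np.float64(0.14543186671097783)] knob [ 0.49684774 -0.00942856  0.067     ] [np.float64(0.026372594374718537)]
-0.2144406846299227 0.29699234039981537
```

```bash
python3 - <<'E'
from h import *
k=np.array([.4973,-.012,0]);pf=k-.046*bx-.006*by
p=pf-.045*by-.002*bx
move_linear(list(p+.13*Z),v=.2);move_linear(list(p+.025*Z),v=.15)
F=lambda:np.array(current_wrist_force())@by
f0=F();print("f0",f0,current_t());s=0
while s<.05:
    s+=.002;move_linear(list(p+s*by+.025*Z),v=.04)
    if F()-f0<-.8:break
print("contact s",s,"gap",.045-s,F()-f0,current_t())
E
```

```text
f0 -0.19621847144033924 4.3833
contact s 0.01 gap 0.034999999999999996 -0.9710682828210213 5.6333
```

```bash
python3 - <<'E'
from h import *
f=np.array(current_wrist_force());print(f@bx,f@by,f[2],current_torque(),current_opening())
im=wrist();s=get_image("scene")
A=cv2.resize(s["frame"][170:320,270:450],(400,333));cv2.imwrite("pics/c.png",np.hstack([cv2.resize(im["frame"],(400,250))if 0 else cv2.resize(im["frame"][100:400,140:500],(400,333)),A]))
E
```

```text
-0.6187378513402688 -1.1672867542613605 0.49863279420464257 [ 0.02133158 -0.01694049  0.01538962] -0.0001034960518789274
```

View pics/c.png

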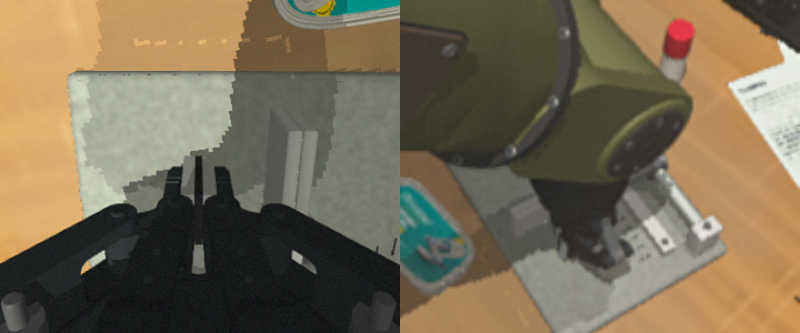

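The left half shows the fin still well clear of the fingertips, so the force reading was a motion transient. I'll continue with the reading settled after each step.

```bash
cat >> h.py <<'E'
k0=np.array([.4973,-.012,0]);p0=k0-.046*bx-.006*by-.045*by-.002*bx+.025*Z
def Fy(n=3):
    v=[]
    for _ in range(n): pause(.03);v.append(-np.array(current_wrist_force())@by)
    return np.median(v)
def step(s,v=.04):
    move_linear(list(p0+s*by),v=v); return Fy()
E
python3 - <<'E'
from h import *
s=.014;print(step(s))
for s in np.arange(.018,.042,.002):
    f=step(s);print(round(s,3),round(f,2),round(current_t(),2))
    if f>1.4:break
E
```

```text
-0.07833508908608765
0.018 0.34 6.43
0.02 -0.62 6.78
0.022 0.09 7.13
0.024 0.15 7.48
0.026 -0.1 7.83
0.028 0.55 8.18
0.03 -0.17 8.53
0.032 0.47 8.88
0.034 0.22 9.23
0.036 -0.67 9.58
0.038 0.06 9.93
0.04 0.06 10.28
0.042 0.08 10.63
```

```bash
python3 - <<'E'
from h import *
for s in np.arange(.045,.070,.003):
    f=step(s);print(round(s,3),round(f,2),round(current_t(),2))
    if f>1.3:break
im=wrist();cv2.imwrite("pics/c2.png",im["frame"][60:400,100:560])
E
```

```text
0.045 -0.18 10.98
0.048 -0.75 11.33
0.051 0.5 11.68
0.054 -0.44 12.03
0.057 0.02 12.38
0.06 -0.11 12.73
0.063 -0.58 13.08
0.066 0.07 13.43
0.069 -0.36 13.78
```

View pics/c2.png

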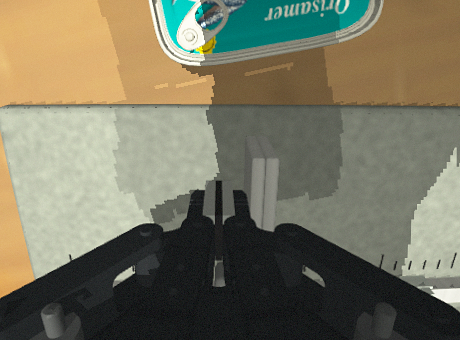

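The crop shows the right finger pad just beside the fin's right face, with its edge at crop column 256 or so. I'll compute the real gap and the stop's present position.

```bash
python3 - <<'E'
from h import *
import pickle
w=pickle.load(open("w.pkl","rb"))
im=wrist();e=np.array(current_eef_pos());print("tcp",e,(e-p0)@by)
for n,i,rows in(("now",im,(205,215,225,235)),("before",w,(165,180,195,210))):
    g=cv2.cvtColor(i["frame"],cv2.COLOR_BGR2GRAY)
    for r in rows:
        c0=340 if n=="now" else 240
        print(n,r,g[r,c0:c0+50])
E
```

```text
tcp [0.45419906 0.01576146 0.02500502] 0.06902283941854459
now 205 [ 96  94  97  97  92  92  88  87  95  98 103 104 104 106 107 107 100 104
 101  94  97  99  98 102 103 102 106 105 106 106 103  99  90  93  88  90
  94  91  92  94  93  98  96  96  98  96  99 100 101 104]
now 215 [ 95  98  98  97  98  89  89  86  89  88  87  95 102 100  99 102 105 100
 108 101 101 103 103  99  94  95  98  98 103  98 101 102 100 104 102 104
 103 102  99 102 101 102  97  98 101 100 100  99  97  97]
now 225 [ 94  96  98  96  87  84  87  90  89  89  87  96 116 128 131 131 138 135
 140 140 139 142 138 136 122 102 113 129 132 137 133 136 139 140 141 142
 140 132 124 103 100 101 100 105 101 101  99 103 100  95]
now 235 [100 101 102  97  89  85  88  92  92  87  86  96 125 133 132 132 138 135
 139 142 139 139 136 130 116 100 130 134 132 136 136 136 134 140 139 141
 139 130 120  96  96  99  99  98  96  97  99  99  97  98]
before 165 [192 188 189 184 189 194 194 194 196 196 146 219 230 233 236 238 234 189
  93 228 233 234 235 238 232 182  75  83  77  81  78  85  84  89  93  86
  88  90  87  88  86 104 168 168 164 170 166 166 163 161]
before 180 [192 194 193 188 189 189 193 198 200 198 192 144 223 230 233 234 236 227
 175 113 228 228 232 235 236 214 167  69  76  81  81  81  80  81  89  91
  89  91  88  93  93  90 105 165 162 160 160 164 163 162]
before 195 [189 193 190 194 194 193 191 189 192 187 191 191 147 223 226 229 233 231
 214 172 162 228 228 230 232 233 193 134  75  81  83  80  80  83  86  91
  93  94  94  88  90  87 104 165 163 165 162 158 158 163]
before 210 [189 192 191 188 193 190 189 185 188 184 183 180 182 181 242 245 245 247
 249 195 159 182 228 226 226 228 228 182  89  79  82  79  82  83  77  93
 100 120 118  87  91  95  92 106 163 175 168 165 170 169]
```

```bash
python3 - <<'E'
from h import *
import pickle
w=pickle.load(open("w.pkl","rb"))
im=wrist();e=np.array(current_eef_pos())
for n,i,pts in(("now",im,((351.3,225),(351.3,235),(379,225))),("before",w,((251.2,180),(252,195),(266.5,180)))):
    for q in pts:
        v=onplane(i,q,.05);print(n,q,v,"rel p0",np.round([(v-p0)@bx,(v-p0)@by],4),"rel tcp",round((v-e)@by,4))
E
```

```text
now (351.3, 225) [0.43030456 0.03697122 0.05      ] rel p0 [-0.0278  0.0847] rel tcp 0.0157
now (351.3, 235) [0.43482086 0.03615555 0.05      ] rel p0 [-0.0232  0.0849] rel tcp 0.0158
now (379, 225) [0.43279933 0.04845101 0.05      ] rel p0 [-0.0278  0.0964] rel tcp 0.0274
before (251.2, 180) [ 0.43720996 -0.00321015  0.05      ] rel p0 [-0.0126  0.0469] rel tcp -0.0221
before (252, 195) [ 0.44889399 -0.00587702  0.05      ] rel p0 [-0.0006  0.0468] rel tcp -0.0223
before (266.5, 180) [0.43970605 0.00831859 0.05      ] rel p0 [-0.0126  0.0587] rel tcp -0.0103
```

```bash
python3 - <<'E'
from h import *
move_linear(list(p0+.154*by),v=.06)
print(current_t());peak=0;low=0
for s in np.arange(.155,.1725,.001):
    move_linear(list(p0+s*by),v=.012)
    f=-np.array(current_wrist_force())@by; g=Fy(3)
    print(round(s,4),round(f,2),round(g,2),round((np.array(current_eef_pos())-p0)@by,4))
    if max(f,g)>8:break
    peak=max(peak,g)
    if peak>2.5 and g<1 and s>.166:break
print(current_t())
E
```

```text
15.5
0.155 0.53 0.14 0.155
0.156 0.66 1.11 0.156
0.157 -0.02 0.55 0.1571
0.158 -0.74 0.77 0.1581
0.159 0.42 0.5 0.1591
0.16 1.82 1.09 0.16
0.161 1.5 1.88 0.161
0.162 2.14 2.48 0.162
0.163 2.61 2.18 0.1631
0.164 1.52 1.85 0.1641
0.165 2.46 2.24 0.1651
0.166 2.73 2.79 0.166
0.167 2.06 2.18 0.1671
0.168 2.22 1.61 0.1681
0.169 0.15 0.45 0.1691
20.75
```

```bash
python3 - <<'E'
from h import *
for s in np.arange(.1697,.1751,.0007):
    move_linear(list(p0+s*by),v=.012)
    f=-np.array(current_wrist_force())@by; g=Fy(3)
    print(round(s,4),round(f,2),round(g,2))
    if g>3.5 or f>5:break
print(current_t())
im=wrist();g=cv2.cvtColor(im["frame"],cv2.COLOR_BGR2GRAY);print(g[225,335:390])
E
```

```text
0.1697 0.22 -0.49
0.1704 -0.08 0.23
0.1711 0.91 0.6
0.1718 0.17 0.31
0.1725 0.74 -0.2
0.1732 -0.36 0.1
0.1739 0.21 -0.38
0.1746 3.13 3.04
23.55
[107 106 105 106 102 100 103 101 100  93  95  97  98  97  96  99 117 137
 141 145 149 143 148 153 152 151 150 145 140 129 112 139 143 146 144 149
 149 155 155 153 149 144 144 125  98 105 104 107 107 107 104 103 109 103
 101]
```

The force rose up the ramp, dropped into the notch at s≈0.169 and rose again at the far wall at 0.1746. I'll back off and check.

```bash
python3 - <<'E'
from h import *
move_linear(list(p0+.150*by),v=.08)
move_linear(list(p0+.150*by+.11*Z),v=.2)
pos=p0+.1*by+.045*bx+.115*Z
move_linear(list(pos),v=.2);pause(.2)
im=wrist();g=cv2.cvtColor(im["frame"],cv2.COLOR_BGR2GRAY)
pk=p0+.1964*by+.048*bx;pk[2]=.068;u=proj(im,pk).astype(int);print("pred",u,current_t(),pk)
x0,y0=u-30
n,l,s,c=cv2.connectedComponentsWithStats(((g<70)*255).astype(np.uint8)[y0:y0+60,x0:x0+60])
for i in range(1,n):
    if s[i,4]>100:
        q=c[i]+[x0,y0];v=onplane(im,q,.067);print(s[i],q,v,(v-p0)@bx,(v-p0)@by)
A=cv2.resize(im["frame"][y0-30:y0+100,x0-50:x0+120],None,fx=4.5,fy=4.5);cv2.imwrite("pics/k.png",A)
E
```

```text
pred [440 216] 25.4917 [0.52803655 0.13011413 0.068     ]
[ 10  11  34  48 935] [435.76470588 217.32727273] [0.52847665 0.12705447 0.067     ] 0.04907694235561757 0.1935025271596931
```

View pics/k.png

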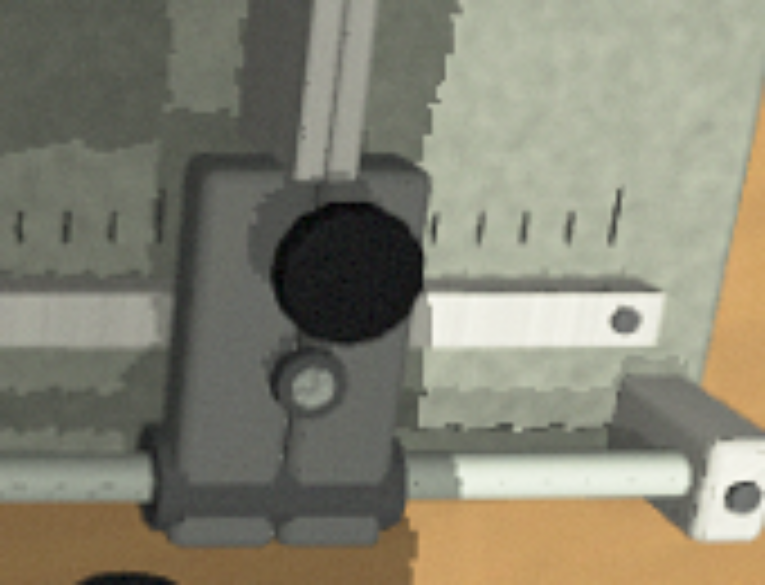

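The knob is at crop (350,272), within 2 mm of the prediction, and the pin cap is behind it at (310,383). Pressing now.

```bash
python3 - <<'E'
from h import *
c=p0+.1952*by+.0465*bx;c[2]=0
move_linear(list(c+.14*Z),v=.2);move_linear(list(c+.076*Z),v=.12);pause(.2)
f0=current_wrist_force()[2]
for z in np.arange(.073,.0568,-.001):
    move_linear(list(c+z*Z),v=.02);pause(.05);f=np.array(current_wrist_force())
    print(round(z,4),round(f[2]-f0,2),round(f@by,2),current_eef_pos()[2].round(4))
    if f[2]-f0>12:break
print(current_t())
E
```

```text
0.073 0.81 -0.21 0.073
0.072 0.24 0.82 0.072
0.071 0.52 -0.1 0.071
0.07 -0.02 -0.13 0.07
0.069 0.2 -0.63 0.069
0.068 0.28 -0.24 0.068
0.067 1.13 -0.32 0.067
0.066 0.59 0.14 0.066
0.065 0.13 -0.94 0.0649
0.064 1.23 -0.32 0.0639
0.063 0.54 -0.93 0.0629
0.062 0.8 0.56 0.0619
0.061 4.27 -1.32 0.0611
0.06 14.61 -1.94 0.0609
31.25
```

```bash
python3 - <<'E'
from h import *
c=p0+.1952*by+.0465*bx;c[2]=0
move_linear(list(c+.14*Z),v=.15)
pos=p0+.1*by+.045*bx+.115*Z
move_linear(list(pos),v=.2);pause(.2)
im=wrist();A=cv2.resize(im["frame"][156:286,360:530],None,fx=4.5,fy=4.5);cv2.imwrite("pics/k2.png",A);print(current_t(),current_wrist_force())
E
```

```text
32.8083 [ 8.75230846e-01 -3.08029236e-01  8.04770995e-04]
```

View pics/k2.png

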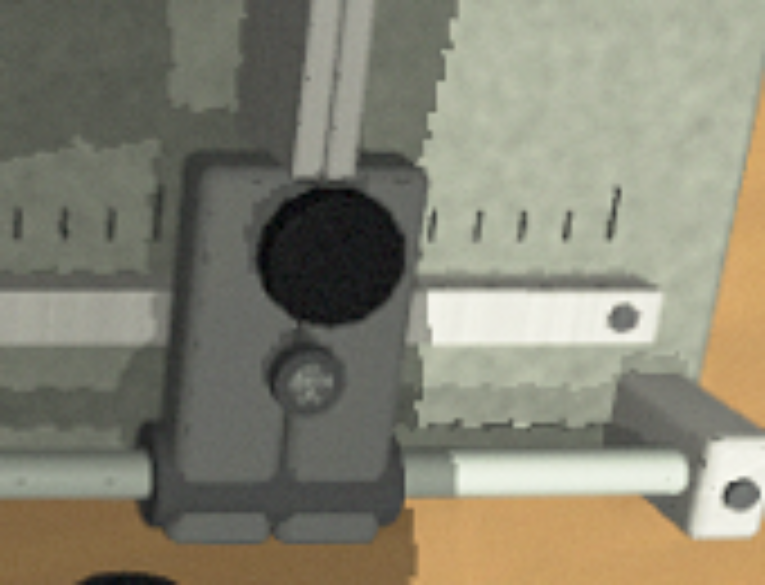

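The knob now sits lower, its disc having moved to (332,257), and the stop is where it was. Handing in.

```bash
python3 -c "
from bench import *
print(job_done())"
```

```text
the job is handed in; nothing more can be done
None
```

The stop is in the clip's notch, judged by the push force (up the ramp, a drop to almost nothing, then about 3 N at the far wall). The lock knob was then pressed to its lower limit (61 mm) and left down, and the job was handed in at about 33 s with the arm clear; no verdict was returned.

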